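Hang and latch the lid of a specimen box

ROBOT

A 6-joint arm with a two-finger parallel gripper is mounted at the origin on the work surface. World frame = base frame: x ahead of the robot, y to its left, z up, the work surface at z = 0. Lengths are in m, angles in rad, forces in N, time in s.
With the tool pointing down it reaches from about 0.4 to 0.825 m from the base axis. Payload 7 kg.
Tool frame: the origin (TCP) lies on the centre line of the jaws, within the pads' length; the fingertips stand arm.tip_reach ahead of it and the grasp point (between the pads) lies 5 mm behind it (arm.tip_reach is the distance from the TCP to the fingertips, in m); z points along the fingers, y is the line along which they close (so a half turn about z gives the same grasp; the last joint's range is limited). The gripper opens to 88 mm and grips with 3 to 60 N. Pads are 19 mm wide; open, the fingers measure 130 mm over their backs; the gripper's body (78 mm by 193 mm) begins 47 mm behind the grasp point.
Start: joints at [-1.003, 0.359, 0.012, 0, -1.224, -0.288], TCP at [0.186, -0.649, 0.241] pointing down, gripper open.
Joint ranges: [-3.07, 3.07], [-1.43, 2.12], [-1.02, 1.25], [-3.03, 1.67], [-3.05, -0], [-3.03, 3.03]. Speed limits (rad/s): [2.39, 2.39, 3.01, 3.14, 3.14, 3.14].

INTERFACE

Orientations are given as [roll, pitch, yaw] about the fixed x, y, z axes, in that order (R = Rz(yaw) Ry(pitch) Rx(roll)).
In Python, from station import status, optics, order, arm gives the robot as it stands. The module is installed in compiled form; this text tells all that it offers.
- The arm moves only by the shell command python3 -m jog 'ROWS' [FORCE]. ROWS is JSON, a list of rows, each a list of 3 entries, a list of its own where there are three numbers: the gripper command: -1 is shut, 1 is fully open, values between are in proportion, then the shift along the tool's x, y, z in mm, then the turn about the tool's z in rad. A call has 1 to 20 rows; each row is the pose to reach, as a shift and turn from the pose commanded when the call began, along the tool's axes at that moment; what a row does not reach only later rows make up. A row lasts 1/8 s, in which the tool goes at most 62.5 mm and 10.7 degrees, less where a joint would pass 70% of its speed; a pose out of reach is approached as far as the arm can. A call with a gripper value outside its range is refused whole. The fingers move at their own pace and stop on an object; FORCE is the grip in N (left out, the last holds). Time passes only in rows, so rows that repeat a pose let the fingers close. It gives the time, the measured TCP pose, the force, the opening and the grip force at its end, in the units of the state.
- status.get_state(): the state, without advancing time (a new reading comes with each control period).
- optics.grab_frame(name): name is "scene" or "top"; returns a dict with "color" (400x640x3 uint8, red, green, blue), "mtx" (3x3 intrinsics, pixels), "k1" (the pictures are not rectified: a ray, as slopes to the right and down, at radius r is drawn at 1 + k1 r^2 times it, then the intrinsics apply), "cam_to_world" (4x4, takes a point from camera to world coordinates). Camera axes: x right, y down, z forward; pixel columns grow to the right and rows downward; lengths in m; the calibration is good to about 2 mm. A picture is of the moment at which its call begins. There is no depth.
- order.job_done(): hands the job in; it is judged then, once.
The state is a dict: "t": time; "q": joint angles; "qd": joint speeds; "joint_efforts": joint torques, N m; "eef_pos": TCP position; "ee_rot": TCP orientation; "force": force on the tool from outside, world axes, zero at the start; "moment": the same for the moment, N m; "width": finger opening in m; "gripper_force": force on a finger pad.
Only numpy, scipy, OpenCV 4.12 (cv2) and the standard library are available. Lean on these libraries where they do the work, as an engineer would, in place of code of your own. Each camera call takes 0.05 s, during which the arm holds its last target. There are 200 camera calls.

TASK

Close the steel specimen box: hang the loose lid's rear rod in both of the box's rear hooks and lay its front on the two rubber bumpers. Then lift the latch's loop over the lid's keeper so that its cross bar drops behind the lip, and press the lever all the way down until it stays shut and pulls the lid tight. Leave the other things on the bench where they are.

Things in the scene. Friction and masses are not known exactly. Their poses are not given: they have to be found in the camera images.
- box: fixed open steel box, 150 x 180 x 120 mm high, two hooks at its rear, two rubber bumpers and a toggle latch at its front. Origin on the table under it; -x is the front (towards the robot), z up. The seated lid lies level, its underside 135 mm above the table, its handle's centre at box (0, 0, 187) mm, its x axis along the box's. The latch is at y = 0.
- hook_left (a point): middle of the slot floor of the left rear hook, at box (85, 62, 135) mm: an upturned hook 12 mm wide in y, its slot open to the top and 14 mm wide in x; the walls rise 12 mm above the floor, the rear one goes on as a flared lead-in to 24 mm
- hook_right (a point): the same for the right rear hook, at box (85, -62, 135) mm
- lid_handle (a point): centre of the handle bar of the loose lid (0.5 to 0.75 kg): aluminium plate 140 x 170 x 6 mm, bow handle on top. The bar is 100 mm long (lid x), 16 mm wide (y), 16 mm high, 38 mm clear below, its centre 52 mm above the lid's underside and near its balance point. Lid axes: +x to the rear rod, -x to the keeper, z up. It starts flat on the table, handle up.
- keeper (a point): middle of the keeper's ledge at the lid's front, 87.5 mm before and 46 mm below the handle's centre (6 mm above the underside), 20 mm wide in y. In front it ends in a lip 7 mm high, 4 mm thick, inner face 6.5 mm before this point; behind, its face 7 mm behind this point at ledge level, rises an upstand 28 mm high that slopes away to the rear by 0.5 rad. The loop's bar belongs between them
- rod_left (a point): point on the axis of the lid's rear rod (steel, 10 mm diameter, 170 mm long in y) at lid y = +62 mm, 85 mm behind and 47 mm below the handle's centre. It belongs in the left hook; seated it is 5 mm above hook_left
- rod_right (a point): the same at lid y = -62 mm, for the right hook
- lever (a joint): angle of the latch's lever (rad) about the box's y: 0 straight up, 1.57 level to the front (box -x), 3.14 straight down, 3.26 closed stop. Starts at 0.8 to 1.3 and stays where it is left (friction 0.1 Nm). With the loop hooked and the lid on, it goes over centre near 2.9 and then holds itself at the stop; pressing it takes under 15 N at its end
- lever_pivot (a point): the lever's axis, at box (-98, 0, 99) mm
- lever_end (a point): free end of the lever, 68 mm from its axis; a flat steel bar 16 mm wide (y) and 6 mm thick. Push on its upper face, the one towards the lid
- loop (a joint): angle (rad) of the wire loop about its hinge on the lever, 14 mm from the lever's axis towards its end: 0 in line with the lever, growing as it swings up and over to the lid. Its lean from straight up to the front is lever minus loop. It starts lying on its stop (about 0) and turns freely; with its bar over the keeper it leans on the upstand by itself
- loop_bar (a point): centre of the loop's cross bar, 6 mm diameter, 40 mm long in y, 55 mm from the loop's hinge; this bar goes behind the keeper's lip. The loop's side arms, 5 mm wide, are 30 mm apart and pass either side of the keeper
- loop_tab (a point): centre of the flat finger tab beyond the bar, 73 mm from the loop's hinge in line with the bar; the tab is 40 mm wide in y, 28 mm long along the loop, 8 mm thick. Held by its two side edges it can turn between the fingers
- bumper_left (a joint): how far (m) the left front rubber bumper (18 mm diameter, top at box (-88, 62, 135) mm) is pressed down: 0 free, about 0.0006 under the lid's weight, about 0.0045 with the latch closed
- bumper_right (a joint): the same for the right front bumper, at y = -62 mm
- wrench_grip (a point): handle of a steel wrench lying on the table; leave alone
- post_c (a point): steel post standing upright, 52 mm diameter, 140 mm high; this point is its centre. Loose; leave alone
- weight_c (a point): green round weight lying flat, 110 mm diameter, 42 mm high; this point is its centre. Loose; leave alone
- tube_c (a point): yellow tube offcut lying down, 38 mm diameter, 150 mm long along its y; this point is its centre. Loose; leave alone
- can_c (a point): white spray can standing upright, 60 mm diameter, 160 mm high; this point is its centre. Loose; leave alone
- clampblock_c (a point): dark steel block, 70 x 50 x 45 mm; this point is its centre. Loose; leave alone

How it is judged:
On the way, in this order (a step that is already met when the one before it is completed fails the run):
1. the lid's rod lies in both rear hooks and its front lies on both bumpers (x of rod_left in the frame of box between 0.08 and 0.09 m and z of rod_left in the frame of box between 0.136 and 0.1435 m and y of rod_left in the frame of box between 0.05 and 0.074 m and x of rod_right in the frame of box between 0.08 and 0.09 m and z of rod_right in the frame of box between 0.136 and 0.1435 m and y of rod_right in the frame of box between -0.074 and -0.05 m and angle between the z axis of lid_handle and the z axis of box, either way round below 0.05 rad), for 0.2 s.
2. the loop's cross bar is over the keeper, between lip and upstand, the lever not yet closed (x of rod_left in the frame of box between 0.08 and 0.09 m and z of rod_left in the frame of box between 0.136 and 0.1435 m and y of rod_left in the frame of box between 0.05 and 0.074 m and x of rod_right in the frame of box between 0.08 and 0.09 m and z of rod_right in the frame of box between 0.136 and 0.1435 m and y of rod_right in the frame of box between -0.074 and -0.05 m and x of loop_bar in the frame of lid_handle between -0.093 and -0.068 m and z of loop_bar in the frame of lid_handle between -0.047 and -0.018 m and value of joint lever below 2.8 rad), for 0.1 s.
At the end, for the whole second after the job is handed in: Rod in both rear hooks (5 mm along x, 12 mm along y, at most 3.5 mm above the slot floor), loop bar between the keeper's lip and upstand, lever past 3.1 rad, both bumpers pressed over 2.5 mm; other things moved less than 30 mm (x of rod_left in the frame of box between 0.08 and 0.09 m and z of rod_left in the frame of box between 0.136 and 0.1435 m and y of rod_left in the frame of box between 0.05 and 0.074 m and x of rod_right in the frame of box between 0.08 and 0.09 m and z of rod_right in the frame of box between 0.136 and 0.1435 m and y of rod_right in the frame of box between -0.074 and -0.05 m and x of loop_bar in the frame of lid_handle between -0.093 and -0.068 m and z of loop_bar in the frame of lid_handle between -0.047 and -0.018 m and z of loop_bar in the frame of lid_handle below -0.039 m and value of joint lever above 3.1 rad and value of joint each of bumper_left, bumper_right above 0.0025 m and velocity of joint lever below 0.05 rad/s); the robot touches nothing.
It fails at once if another thing on the bench is moved more than 30 mm (distance of any of post_c, weight_c, tube_c, can_c, clampblock_c, wrench_grip from where it was at the start of the episode above 0.03 m).
It also fails if it takes over 72 s, if anything falls off the work surface, if the arm or the gripper's body presses on something with over 40 N, if the wrist force passes 120 N, or if a joint passes its speed limit or range.

## Working session

There is one attempt and no reset: what is moved stays moved. The work goes in short steps, Python scripts to look and compute and a shell command to move; the robot and the scene stay as the last step left them, time stands still between calls to the robot, and variables do not carry over. Pictures are saved under pics/ and viewed, at most 10 in all, crops included, and the job is handed in when it is done.

```bash
mkdir -p pics; python3 - <<'E'
from station import status, optics, arm
import cv2,numpy as np
print(status.get_state(), arm.tip_reach)
for n in("scene","top"):
    f=optics.grab_frame(n); cv2.imwrite(f"pics/{n}0.png",f["color"][:,:,::-1]); print(n,f["mtx"],f["k1"],f["cam_to_world"])
E
```

```text
{'t': 0.0, 'q': array([-1.00288333e+00,  3.59408669e-01,  1.10546225e-02, -3.19059806e-04,
       -1.22410540e+00, -2.88111946e-01]), 'qd': array([-0.00020123,  0.00105508, -0.0009602 ,  0.00129126, -0.00062826,
       -0.00135375]), 'joint_efforts': array([-6.23352043e-04, -5.82719493e+01,  2.93066007e+01,  6.99758694e+00,
        6.94809831e-03, -1.70301364e-04]), 'eef_pos': array([ 0.18625528, -0.64830943,  0.23961234]), 'ee_rot': array([ 3.13991285e+00, -1.85033321e-04, -2.86190011e+00]), 'force': array([0.37178763, 1.1557774 , 0.54648521]), 'moment': array([ 0.02080681, -0.03804697, -0.0306603 ]), 'gripper_force': 0.0, 'width': 0.08769258975685591} 0.014
scene [[381.33288581   0.         315.02114532]
 [  0.         381.33288581 197.2230916 ]
 [  0.           0.           1.        ]] -0.06502541382579122 [[-6.97235945e-01  3.80093553e-01 -6.07775392e-01  1.30586178e+00]
 [ 7.16841218e-01  3.70690310e-01 -5.90531424e-01  7.20277129e-01]
 [ 8.39261434e-04 -8.47418188e-01 -5.30925334e-01  7.98486845e-01]
 [ 0.00000000e+00  0.00000000e+00  0.00000000e+00  1.00000000e+00]]
top [[516.3705965    0.         314.72396497]
 [  0.         516.3705965  200.70739244]
 [  0.           0.           1.        ]] -0.04223938137149409 [[-0.02530621 -0.98688417  0.15943407  0.31579162]
 [-0.99965586  0.02608426  0.0027889   0.00300612]
 [-0.00691105 -0.15930863 -0.98720464  1.60880535]
 [ 0.          0.          0.          1.        ]]
```

View pics/scene0.png

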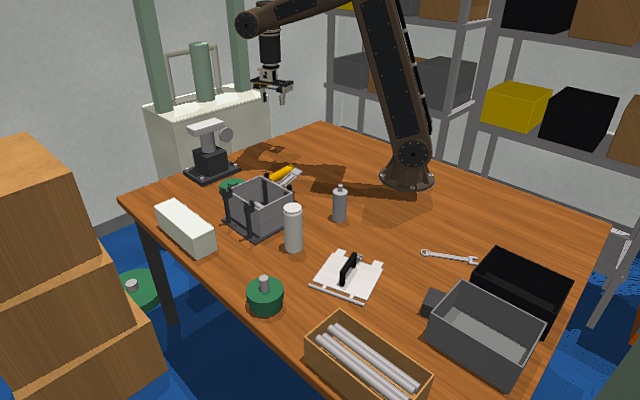

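View pics/top0.png

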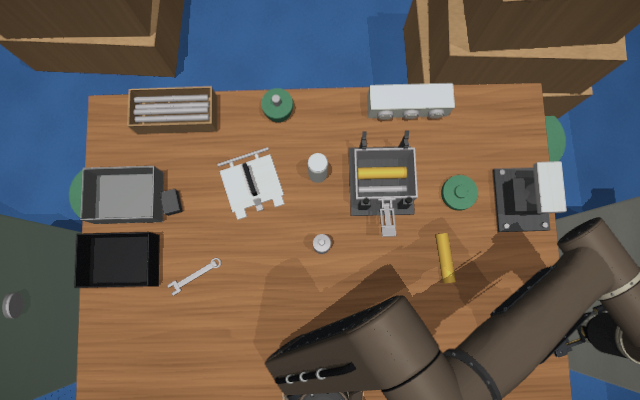

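The top view shows the lid at about (250,182), the box at (385,180) with the latch at (388,215), the can at (317,165) and the post at (321,243). I'll take enlarged crops of the lid and the box.

```bash
cat > h.py <<'E'
import cv2,numpy as np
from station import status, optics
def cam(f):
    M=f["cam_to_world"]; return f["mtx"],f["k1"],M
def ray(f,px):
    K,k1,M=cam(f); d=((px[0]-K[0,2])/K[0,0],(px[1]-K[1,2])/K[1,1]); d=np.array(d); rd=np.linalg.norm(d); r=rd
    for _ in range(20): r=rd/(1+k1*r*r)
    u=d*(r/rd if rd>0 else 1); v=M[:3,:3]@np.array([u[0],u[1],1]); return M[:3,3],v
def onz(f,px,z):
    o,v=ray(f,px); return o+v*(z-o[2])/v[2]
def proj(f,p):
    K,k1,M=cam(f); c=M[:3,:3].T@(np.array(p)-M[:3,3]); u=c[:2]/c[2]; u=u*(1+k1*(u@u)); return u*[K[0,0],K[1,1]]+K[:2,2]
def twoview(f1,p1,f2,p2):
    o1,v1=ray(f1,p1);o2,v2=ray(f2,p2); s=np.linalg.lstsq(np.c_[v1,-v2],o2-o1,rcond=None)[0]
    a=o1+s[0]*v1;b=o2+s[1]*v2; return (a+b)/2,np.linalg.norm(a-b)
def crop(f,x,y,w,h,k): return cv2.resize(f["color"][y:y+h,x:x+w,::-1],None,fx=k,fy=k,interpolation=cv2.INTER_CUBIC)
E
python3 - <<'E'
from h import *
t=optics.grab_frame("top");s=optics.grab_frame("scene")
a=crop(t,210,140,80,80,5);b=crop(t,345,125,80,120,5)
im=np.zeros((600,800,3),np.uint8);im[:400,:400]=a;im[:,400:]=b
cv2.imwrite("pics/c1.png",im)
a=crop(s,300,240,90,70,5);b=crop(s,215,165,90,85,6)[:,:350]
cv2.imwrite("pics/c2.png",crop(s,215,165,95,85,7)[:600])
E
```

```text
(no output)
```

View pics/c1.png

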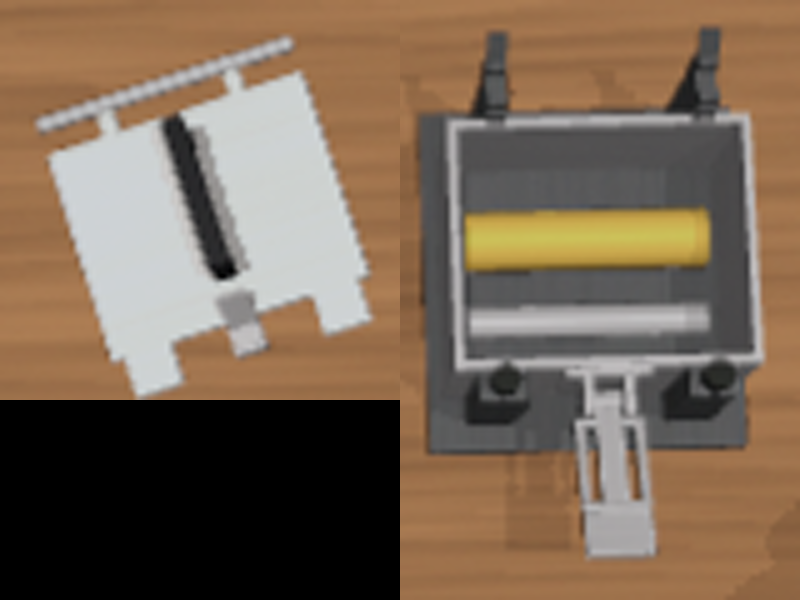

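View pics/c2.png

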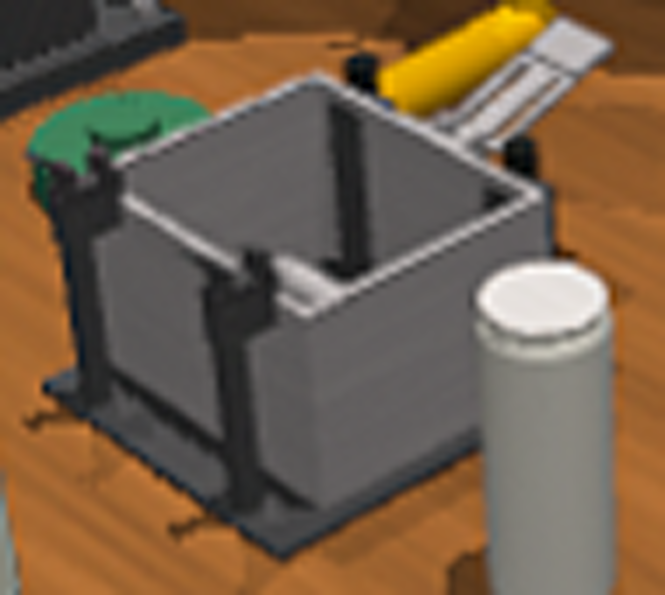

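The lid has its rod at the far side, with crop rod ends (41,126) and (289,43) and the handle from (172,118) to (229,275). The box rim corners are at (448,118), (750,115), (763,365) and (460,368), the bumpers at (506,377) and (718,375), and the loop tab at (619,530), leaning towards the robot.

```bash
cat > m.py <<'E'
from h import *
t=optics.grab_frame("top");s=optics.grab_frame("scene")
A=lambda u,v:((u+.5)/5-.5+210,(v+.5)/5-.5+140)
B=lambda u,v:((u-400+.5)/5-.5+345,(v+.5)/5-.5+125)
S=lambda u,v:((u+.5)/7-.5+215,(v+.5)/7-.5+165)
# lid
r1=onz(t,A(41,126),.005);r2=onz(t,A(289,43),.005);h1=onz(t,A(172,118),.06);h2=onz(t,A(229,275),.06)
print("rod",r1,r2,np.linalg.norm(r1-r2),"h",h1,h2,np.linalg.norm(h1-h2))
d=r1-r2; yaw=np.arctan2(d[1],d[0])-np.pi/2; dh=h1-h2; print("lid yaw",yaw,np.arctan2(dh[1],dh[0]),"handle c",(h1+h2)/2, "from rod",(r1+r2)/2-.085*np.array([np.cos(yaw),np.sin(yaw),0]))
px=[B(448,118),B(750,115),B(763,365),B(460,368),B(506,377),B(718,375)]
Z=[.12]*4+[.135]*2
m=np.array([[.075,.09],[.075,-.09],[-.075,-.09],[-.075,.09],[-.088,.062],[-.088,-.062]])
P=np.array([onz(t,p,z)[:2] for p,z in zip(px,Z)])
mc,pc=m.mean(0),P.mean(0);H=(m-mc).T@(P-pc);U,_,V=np.linalg.svd(H);R=V.T@U.T;T=pc-R@mc
print("box",T,np.arctan2(R[1,0],R[0,0]),"res mm",(P-(m@R.T+T)).round(4)*1e3)
tab,e=twoview(t,B(619,530),s,S(570,49));b=R.T@(tab[:2]-T)
print("tab box",b,tab[2],e,"lever",np.arctan2(-(b[0]+.098),tab[2]-.099),np.hypot(b[0]+.098,tab[2]-.099))
for n,p,z in [("can",(317,158),.16),("post",(321,239),.14)]: print(n,onz(t,p,z))
# check scene view reprojection of box rim corner (rear left, front left)
for q in m[:4]: print(proj(s,[*(R@q+T),.12]).round(1))
E
python3 m.py
```

```text
rod [0.69902822 0.31384175 0.005     ] [0.74913271 0.15477062 0.005     ] 0.1667755534559125 h [0.68867894 0.22221268 0.06      ] [0.5895544 0.1876812 0.06     ] 0.10496712386971749
lid yaw 0.3051441279794225 0.33521717178077165 handle c [0.63911667 0.20494694 0.06      ] from rod [0.64300715 0.20876958 0.005     ]
box [ 0.63584506 -0.20353559] -0.011836315258777657 res mm [[-0.9  0.4]
 [-1.6  0.9]
 [-2.3  0.1]
 [-1.5 -2.6]
 [ 3.4  0. ]
 [ 2.8  1.3]]
tab box [-0.17482044  0.00023194] 0.1289900351473866 0.0031988455546459287 lever 1.198600632430452 0.08246685882056949
can [ 0.67420667 -0.00261115  0.16      ]
post [ 0.4421108  -0.00791562  0.14      ]
[257.1 209.7]
[225.2 189.2]
[259.3 174.5]
[291.9 192.4]
```

```bash
python3 -m jog '[[1,[0,0,-60],0],[1,[-50,50,-60],0],[1,[-90,95,-60],0],[1,[-130,140,-60],0],[1,[-170,185,-60],-0.035],[1,[-210,230,-60],-0.035],[1,[-250,275,-60],-0.035],[1,[-290,320,-60],-0.035],[1,[-330,365,-60],-0.035],[1,[-380,410,-60],-0.035],[1,[-430,455,-60],-0.035],[1,[-480,500,-60],-0.035],[1,[-530,545,-60],-0.035],[1,[-575,590,-60],-0.035],[1,[-620,645,-60],-0.035],[1,[-673,696,-60],-0.035],[1,[-673,696,-20],-0.035],[1,[-673,696,20],-0.035],[1,[-673,696,60],-0.035],[1,[-673,696,60],-0.035]]' 20
```

```text
t: 2.8
eef_pos: [0.6391, 0.2052, 0.177]
ee_rot: [-3.14, -0.007, -2.827]
force: [0.9, 0.4, 1.2]
width: 0.0872
gripper_force: 0.0
```

```bash
python3 -m jog '[[1,[0,0,40],0],[1,[0,0,80],0],[1,[0,0,110],0],[1,[0,0,132],0],[1,[0,0,132],0],[-1,[0,0,132],0],[-1,[0,0,132],0],[-1,[0,0,132],0],[-1,[0,0,132],0],[-1,[0,0,132],0],[-1,[0,0,132],0]]' 40
```

```text
t: 4.18
eef_pos: [0.641, 0.2061, 0.0485]
ee_rot: [-3.142, -0.0, -2.827]
force: [0.6, 0.6, 0.3]
width: 0.0329
gripper_force: 0.0
```

```bash
python3 -m jog '[[-1,[0,0,0],0],[-1,[0,0,0],0],[-1,[0,0,0],0],[-1,[0,0,0],0],[-1,[0,0,-5],0],[-1,[0,0,-20],0],[-1,[0,0,-50],0],[-1,[0,0,-90],0],[-1,[0,0,-130],0],[-1,[0,0,-170],0],[-1,[0,0,-210],0],[-1,[0,0,-240],0],[-1,[0,0,-260],0],[-1,[0,0,-260],0],[-1,[0,0,-260],0]]' 50
```

```text
t: 6.05
eef_pos: [0.6402, 0.2057, 0.3074]
ee_rot: [3.141, -0.002, -2.827]
force: [0.3, -0.6, -7.5]
width: 0.0154
gripper_force: 50.0
```

```bash
python3 - <<'E'
from h import *
t=optics.grab_frame("top");s=optics.grab_frame("scene");st=status.get_state();print(st["force"],st["moment"],st["eef_pos"],st["ee_rot"])
p=st["eef_pos"];u,v=proj(t,p);a=crop(t,int(u)-55,int(v)-55,110,110,5)[:,:400]
u2,v2=proj(s,p);print(int(u)-55,int(v)-55,int(u2)-40,int(v2)-55);b=crop(s,int(u2)-40,int(v2)-55,80,110,5)
cv2.imwrite("pics/g.png",np.hstack([a,b]))
E
```

```text
[-0.72421815 -0.32353423 -7.54194666] [ 0.00665596 -0.03064667  0.00829794] [0.6403317  0.20575862 0.30698188] [-3.14133977e+00 -2.59216586e-03 -2.82693939e+00]
181 104 312 131
```

View pics/g.png

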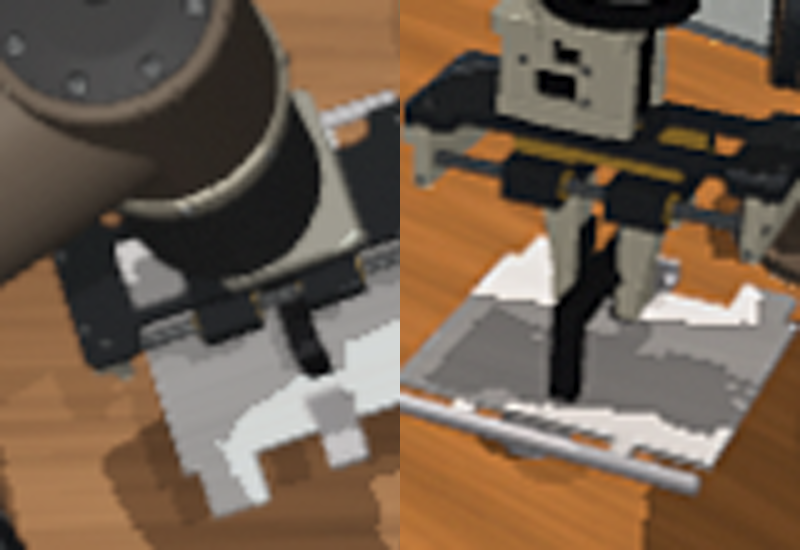

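The lid hangs level in the grip. The keeper's front edge is at crop (350,463) in the top view, and the rod's left end is at crop (693,485) in the scene half. From these I'll compute the lid's offset in the hand.

```bash
python3 - <<'E'
from h import *
t=optics.grab_frame("top");s=optics.grab_frame("scene");st=status.get_state();p=st["eef_pos"];yaw=st["ee_rot"][2]+np.pi
z=.307+.0035
R=np.array([[np.cos(yaw),np.sin(yaw)],[-np.sin(yaw),np.cos(yaw)]])
L=lambda q:(R@(q[:2]-p[:2])*1e3).round(1)
k=lambda u,v:((u+.5)/5-.5+181,(v+.5)/5-.5+104)
r=lambda u,v:((u-400+.5)/5-.5+312,(v+.5)/5-.5+131)
print("lip front edge (-98,0)",L(onz(t,k(350,463),z-.041)), "tab corner left front lid", L(onz(t,k(218,515),z-.049)), L(onz(t,k(268,500),z-.049)))
print("rod end (85,85)",L(onz(s,r(693,485),z-.047)))
print("rod pt (85,?)",L(onz(s,r(402,400),z-.047)))
# hand geometry check: where should handle front end (-50,0) appear
print("handle front end top (-50,0)",L(onz(t,k(318,372),z+.008)))
E
```

```text
lip front edge (-98,0) [-96.9  -0.5] tab corner left front lid [-98.4  74.8] [-99.6  47.3]
rod end (85,85) [88.5 82.5]
rod pt (85,?) [ 85.2 -72. ]
handle front end top (-50,0) [-56.7  -3.2]
```

```bash
python3 -m jog '[[-1,[4,-12,0],0.02],[-1,[14,-42,0],0.06],[-1,[27,-80,0],0.1],[-1,[40,-118,0],0.14],[-1,[53,-157,0],0.18],[-1,[66,-196,0],0.22],[-1,[79,-235,0],0.26],[-1,[92,-274,0],0.3],[-1,[105,-313,0],0.327],[-1,[118,-350,0],0.327],[-1,[126,-375,0],0.327],[-1,[130,-388,0],0.327],[-1,[130,-388,30],0.327],[-1,[130,-388,60],0.327],[-1,[130,-388,80],0.327],[-1,[130,-388,80],0.327],[-1,[130,-388,80],0.327],[-1,[130,-388,80],0.327]]'; python3 - <<'E'
from h import *
t=optics.grab_frame("top");s=optics.grab_frame("scene");st=status.get_state();print(st["force"],st["moment"],st["eef_pos"],st["ee_rot"])
a=crop(s,210,135,100,100,6)
b=crop(t,340,115,40,120,5)
cv2.imwrite("pics/p.png",np.hstack([a,b]))
E
```

```text
t: 8.5
eef_pos: [0.6382, -0.2032, 0.23]
ee_rot: [-3.141, 0.002, 3.13]
force: [0.3, -1.0, -6.0]
width: 0.0156
gripper_force: 50.0
[ 0.07543137 -0.78575534 -7.08866945] [-0.02978484  0.07695981  0.00730109] [ 0.63790783 -0.20312792  0.22965048] [-3.14145162e+00  1.62390979e-03  3.12946032e+00]
```

View pics/p.png

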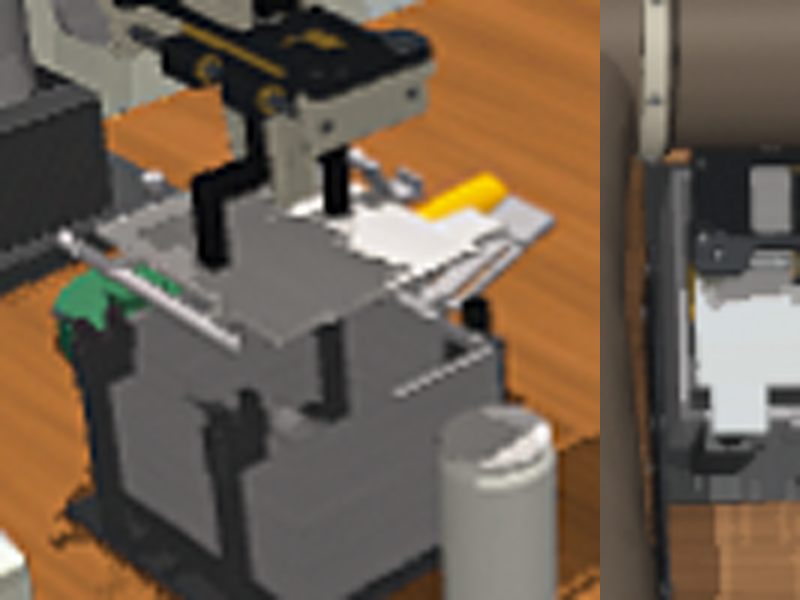

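The rod ends are at crop (63,238) and (238,346), and both hooks sit below them at about (100,330) and (232,410). Next I'll compare predicted and seen hook and rod positions.

```bash
python3 - <<'E'
from h import *
from scipy.optimize import least_squares
t=optics.grab_frame("top");s=optics.grab_frame("scene")
cv2.imwrite("pics/hook.png",crop(s,212,178,56,40,14)[:560])
B=lambda u,v:((u-400+.5)/5-.5+345,(v+.5)/5-.5+125)
S=lambda u,v:((u+.5)/7-.5+215,(v+.5)/7-.5+165)
C=lambda u,v:((u+.5)/6-.5+210,(v+.5)/6-.5+135)
obs=[(t,B(448,118),(.075,.09,.12)),(t,B(750,115),(.075,-.09,.12)),(t,B(763,365),(-.075,-.09,.12)),(t,B(460,368),(-.075,.09,.12)),(t,B(506,377),(-.088,.062,.135)),(t,B(718,375),(-.088,-.062,.135)),
(s,S(312,318),(.075,.09,.12)),(s,S(320,72),(-.075,-.09,.12)),(s,S(548,195),(-.075,.09,.12)),(s,S(520,140),(-.088,.062,.135)),(s,S(362,60),(-.088,-.062,.135))]
def W(b,q): c,n=np.cos(b[2]),np.sin(b[2]); return np.array([b[0]+c*q[0]-n*q[1],b[1]+n*q[0]+c*q[1],q[2]])
f=lambda b:np.concatenate([proj(c,W(b,q))-p for c,p,q in obs])
r=least_squares(f,[.636,-.2035,-.012],loss="soft_l1");print(r.x,f(r.x).reshape(-1,2).round(1).tolist())
z=.2297+.0035-.047
for p in((63,238),(238,346)):
    q=onz(s,C(*p),z); c,n=np.cos(r.x[2]),np.sin(r.x[2]);d=q[:2]-r.x[:2];print("rod end in box mm",1e3*(c*d[0]+n*d[1]),1e3*(-n*d[0]+c*d[1]))
H=lambda q:((proj(s,W(r.x,q))-[212,178]+.5)*14-.5).round(0)
for y in(.062,-.062):
  for q in((.078,y-.006,.147),(.078,y+.006,.147),(.085,y+.006,.135),(.092,y+.006,.147),(.092,y-.006,.147)): print(q,H(q))
E
```

```text
[ 0.63534528 -0.20269481 -0.00739754] [[-0.2, 0.0], [-0.1, -0.5], [-0.2, -0.7], [-1.1, -0.2], [-0.1, 1.4], [0.3, 1.0], [-1.6, -0.3], [-0.8, -0.3], [-0.6, -0.1], [0.6, -0.3], [0.4, -0.8]]
rod end in box mm 88.76774420542577 -87.18946734494887
rod end in box mm 90.33692977261254 76.73242372904187
(0.078, 0.056, 0.147) [532. 299.]
(0.078, 0.068, 0.147) [564. 319.]
(0.085, 0.068, 0.135) [544. 375.]
(0.092, 0.068, 0.147) [514. 343.]
(0.092, 0.056, 0.147) [482. 323.]
(0.078, -0.068, 0.147) [222. 107.]
(0.078, -0.056, 0.147) [251. 125.]
(0.085, -0.056, 0.135) [232. 178.]
(0.092, -0.056, 0.147) [202. 146.]
(0.092, -0.068, 0.147) [174. 128.]
```

View pics/hook.png

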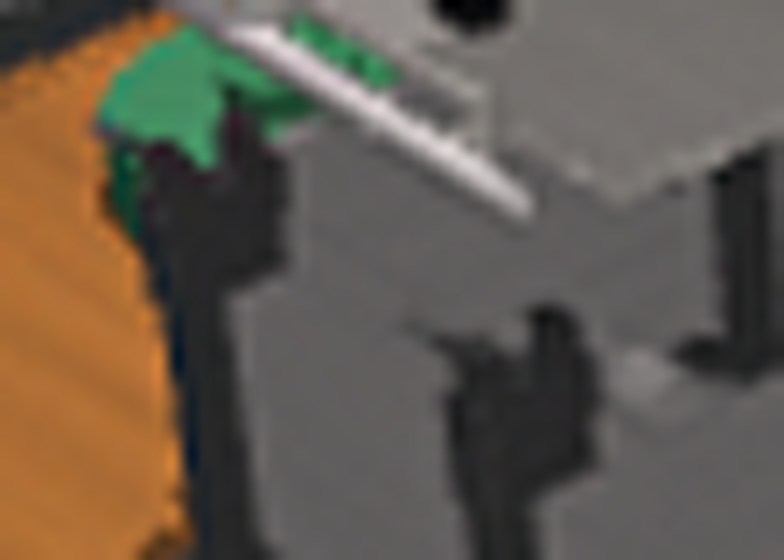

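```bash
python3 -m jog '[[-1,[3,2,0],0],[-1,[3,2,10],0],[-1,[3,2,18],0],[-1,[3,2,25],0],[-1,[3,2,31],0],[-1,[3,2,36],0],[-1,[3,2,39],0],[-1,[3,2,39],0],[-1,[3,2,39],0]]'
```

```text
t: 9.82
eef_pos: [0.6348, -0.2011, 0.1898]
ee_rot: [-3.142, 0.001, 3.129]
force: [0.4, -0.7, -8.6]
width: 0.0154
gripper_force: 50.0
```

```bash
python3 -m jog '[[-1,[0,0,2],0],[-1,[0,0,4],0],[-1,[0,0,5],0],[-1,[0,0,6],0],[-1,[0,0,7],0],[-1,[0,0,7],0],[-1,[0,0,7],0]]'; python3 - <<'E'
from h import *
s=optics.grab_frame("scene");st=status.get_state();print(st["force"],st["moment"],st["eef_pos"])
cv2.imwrite("pics/seat.png",crop(s,212,155,76,57,10))
E
```

```text
t: 10.7
eef_pos: [0.6347, -0.2012, 0.1831]
ee_rot: [-3.141, 0.001, 3.129]
force: [-1.2, 0.4, -0.8]
width: 0.0156
gripper_force: 50.0
[-0.58041164  0.54991943 -1.16690633] [0.33232993 0.24969461 0.0437153 ] [ 0.63467928 -0.20114098  0.18309038]
```

View pics/seat.png

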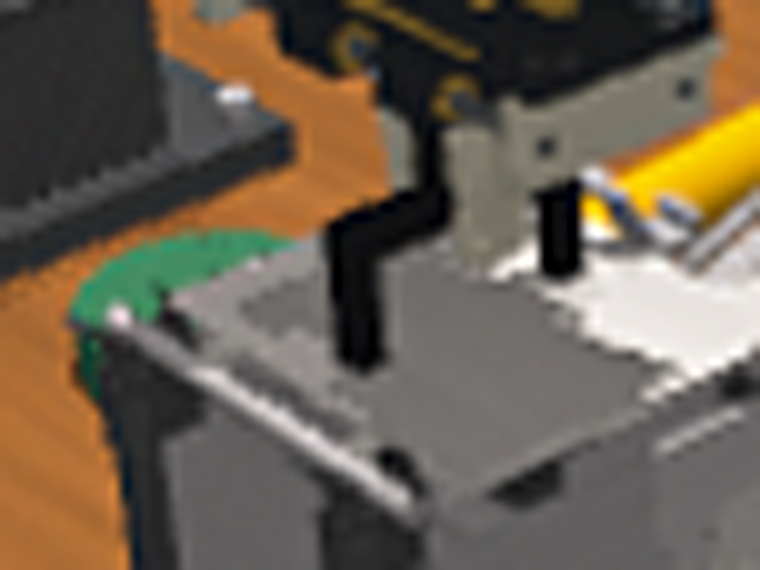

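The rod runs from (118,315) to (412,505) in this crop. It seems to lie over the hooks, and I can't tell whether it is in front of the rear walls, so I'll check numerically.

```bash
python3 - <<'E'
from h import *
s=optics.grab_frame("scene")
b=[.63535,-.2027,-.0087]
def W(q): c,n=np.cos(b[2]),np.sin(b[2]); return np.array([b[0]+c*q[0]-n*q[1],b[1]+n*q[0]+c*q[1],q[2]])
c,n=np.cos(b[2]),np.sin(b[2])
for z in(.14,.147,.164):
  for p in((118,315),(412,505)):
    q=onz(s,((p[0]+.5)/10-.5+212,(p[1]+.5)/10-.5+155),z)[:2]-b[:2]; print(z,(1e3*np.array([c*q[0]+n*q[1],-n*q[0]+c*q[1]])).round(1))
X=lambda q:((proj(s,W(q))-[212,155]+.5)*10-.5).round(0)
for q in((.085,.085,.14),(.085,-.085,.14),(.085,.062,.14),(.099,.056,.159),(.099,.068,.159),(.095,.056,.159),(.095,.068,.159),(.092,.056,.147),(.092,.068,.147)): print(q,X(q))
im=s["color"][:,:,::-1]
# print gray around left hook
g=cv2.cvtColor(im,cv2.COLOR_BGR2GRAY); print("cols 238-260 rows 194-212"); print(g[194:212,238:260])
E
```

```text
0.14 [ 85.  -83.7]
0.14 [86.4 83.1]
0.147 [ 91.1 -72.9]
0.147 [92.6 92.1]
0.164 [106.  -46.8]
0.164 [107.4 114. ]
(0.085, 0.085, 0.14) [419. 506.]
(0.085, -0.085, 0.14) [116. 314.]
(0.085, 0.062, 0.14) [375. 478.]
(0.099, 0.056, 0.159) [322. 437.]
(0.099, 0.068, 0.159) [345. 451.]
(0.095, 0.056, 0.159) [333. 432.]
(0.095, 0.068, 0.159) [356. 446.]
(0.092, 0.056, 0.147) [344. 460.]
(0.092, 0.068, 0.147) [367. 475.]
cols 238-260 rows 194-212
[[124  84  80  76 108 128 138 117 123 112 113 114 113 115 113 114 113 113
  113 113 115 116]
 [203 135 123  84  91 112 138 136 149 121 119 113 114 114 114 114 114 113
  112 114 115 115]
 [186 214 199 122  84  81  91 100 120 144 137 112 113 114 115 115 113 114
  113 114 114 114]
 [118 165 201 199 135 117  83  87  94 109 123 112 112 114 115 115 115 115
  114 114 113 113]
 [ 88 101 140 186 215 206 122  90  90 114 128 117 110 112 117 115 116 115
  115 116 115 115]
 [ 94  89  86 114 163 199 200 148 137 138 143 131  93  92 110 114 117 115
  116 115 114 116]
 [ 95  96  88  76  95 140 182 212 202 139 114  85  18  24  53 104 123 115
  112 115 116 114]
 [ 94
[... 318 characters left out ...]
0 129 160 188 168  64  64  95
  113 115 109 107]
 [ 96  96  95  97  98  93  67  37  40  41  45  67 105 146 147  96  92  97
  112 103 101  99]
 [ 97  97  96  96  95  74  37  40  45  43  49  48  44  83 105  95  85  87
  103 103 104 105]
 [ 96  97  96  97  97  78  33  43  47  39  39  38  34  39  67  80  69  87
   92  96 101 104]
 [ 96  95  97  97  99  89  33  39  40  42  44  44  40  38  35  37  72 100
   93  89  94  97]
 [ 96  97  97  97 100  89  38  39  43  49  49  45  41  41  39  34  65 103
   97  95  92  93]
 [ 95  96  97  98  99  91  47  39  45  46  46  43  40  40  38  33  62  98
   97  95  95  95]
 [ 95  95  96  96 100  92  50  39  42  44  43  43  38  37  40  51  71  90
   97  97  97  94]]
```

```bash
python3 -m jog '[[-1,[-2,0,0.5],0],[-1,[-4,0,0.5],0],[-1,[-4,0,0.5],0]]'; python3 -m jog '[[-1,[2,0,0],0],[-1,[4,0,0],0],[-1,[6,0,0],0],[-1,[7,0,0],0],[-1,[7,0,0],0]]'
```

```text
t: 11.18
eef_pos: [0.6375, -0.2016, 0.183]
ee_rot: [-3.141, -0.002, 3.129]
force: [-7.0, 0.9, 4.5]
width: 0.0156
gripper_force: 50.0
t: 11.8
eef_pos: [0.6343, -0.2012, 0.1829]
ee_rot: [-3.141, 0.006, 3.13]
force: [9.8, -2.6, -2.1]
width: 0.0156
gripper_force: 50.0
```

The push test is bounded on both sides, at 0.6343 and 0.6375, so the rod is in the slots. I'll centre it, release and rise.

```bash
python3 -m jog '[[-1,[-2.5,0,0],0],[-1,[-2.5,0,0],0],[0,[-2.5,0,0],0],[0.3,[-2.5,0,0],0],[1,[-2.5,0,0],0],[1,[-2.5,0,0],0],[1,[-2.5,0,0],0],[1,[-2.5,0,-25],0],[1,[-2.5,0,-70],0],[1,[-2.5,0,-120],0],[1,[-2.5,0,-120],0],[1,[-2.5,0,-120],0]]' 20; python3 - <<'E'
from h import *
t=optics.grab_frame("top");s=optics.grab_frame("scene");st=status.get_state();print(st["force"],st["eef_pos"],st["q"].round(2))
cv2.imwrite("pics/rel.png",np.hstack([crop(s,212,140,95,75,4),crop(t,345,120,100,75,4)]))
E
```

```text
t: 13.3
eef_pos: [0.6338, -0.2009, 0.3018]
ee_rot: [3.141, -0.0, 3.129]
force: [0.8, -0.2, -0.9]
width: 0.0875
gripper_force: 0.0
[ 0.0612467  -0.79240002 -0.73241563] [ 0.63343562 -0.20092516  0.30064479] [-0.01  0.31  0.08 -0.   -1.34 -1.57]
```

View pics/rel.png

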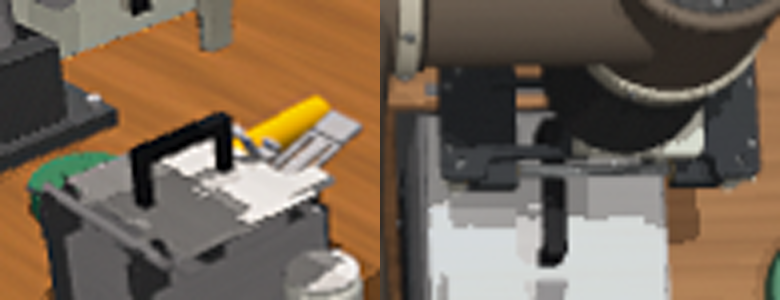

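The lid is seated level with the handle free: in the left half it lies on the hooks and bumpers, and the loop tab is at about (340,130). Next I go above the tab, then down around it.

```bash
python3 -m jog '[[1,[40,0,0],0],[1,[85,-1,0],0],[1,[130,-1,0],0],[1,[165,-2,20],0],[1,[174,-2,60],0],[1,[174,-2,100],0],[1,[174,-2,135],0],[1,[174,-2,160],0],[1,[174,-2,174],0],[1,[174,-2,174],0],[1,[174,-2,174],0],[1,[174,-2,174],0]]' 10; python3 - <<'E'
from h import *
t=optics.grab_frame("top");s=optics.grab_frame("scene");st=status.get_state();print(st["force"],st["eef_pos"],st["ee_rot"])
a=crop(s,250,130,70,75,5);cv2.imwrite("pics/tab.png",np.hstack([a,crop(t,350,150,80,75,5)]))
E
```

```text
t: 14.9
eef_pos: [0.4607, -0.201, 0.129]
ee_rot: [-3.141, 0.002, 3.13]
force: [0.4, -1.2, 0.4]
width: 0.0875
gripper_force: 0.0
[-1.1106351  -0.05855608 -0.05981208] [ 0.4604669  -0.20097455  0.12880381] [-3.14154179e+00  1.45185111e-03  3.12948632e+00]
```

Close gently and read the opening (should stop at 40 mm).

```bash
python3 -m jog '[[-1,[0,0,0],0],[-1,[0,0,0],0],[-1,[0,0,0],0],[-1,[0,0,0],0],[-1,[0,0,0],0],[-1,[0,0,0],0],[-1,[0,0,0],0],[-1,[0,0,0],0]]' 12
```

```text
t: 16.0
eef_pos: [0.4599, -0.2013, 0.1281]
ee_rot: [-3.141, -0.0, 3.129]
force: [-1.1, -5.1, -0.0]
width: 0.0399
gripper_force: 12.0
```

```bash
python3 -m jog '[[-1,[-3,-1,-6.5],0],[-1,[-6.7,-1,-13.4],0],[-1,[-12,-1,-20.5],0],[-1,[-17.8,-1,-26.7],0],[-1,[-24.5,-1,-32],0],[-1,[-31.8,-1,-36.8],0],[-1,[-39.5,-1,-40.5],0],[-1,[-47.9,-1,-43.1],0],[-1,[-56,-1,-44.8],0],[-1,[-65,-1,-45.3],0],[-1,[-65,-1,-45.3],0]]'
```

```text
t: 17.38
eef_pos: [0.527, -0.2025, 0.1739]
ee_rot: [3.142, 0.002, 3.13]
force: [-0.4, 4.4, 4.7]
width: 0.0395
gripper_force: 12.0
```

```bash
python3 -m jog '[[-1,[-8.5,0.5,0.5],0],[-1,[-17.1,0.5,2.2],0],[-1,[-24,0.5,4.5],0],[-1,[-30,0.5,6.9],0],[-1,[-34,0.5,9],0],[-1,[-36,0.5,10],0],[-1,[-36,0.5,10],0],[-1,[-36,0.5,10],0]]'; python3 - <<'E'
from h import *
s=optics.grab_frame("scene");st=status.get_state();print(st["force"],st["moment"])
cv2.imwrite("pics/loop.png",crop(s,230,120,80,75,6))
E
```

```text
t: 18.38
eef_pos: [0.5633, -0.2026, 0.1642]
ee_rot: [-3.141, 0.004, 3.13]
force: [1.8, 4.6, 5.7]
width: 0.0396
gripper_force: 12.0
[3.4971248  3.94981395 3.96070817] [ 1.52017268 -0.73513034  0.01982037]
```

```bash
python3 -m jog '[[-0.3,[0,0,0],0],[0.2,[0,0,0],0],[1,[0,0,0],0],[1,[0,0,0],0],[1,[0,0,0],0],[1,[0,0,0],0],[1,[0,0,-20],0],[1,[0,0,-60],0],[1,[40,0,-100],0],[1,[80,0,-120],0],[1,[120,0,-120],0],[1,[150,0,-120],0],[1,[170,0,-120],0],[1,[170,0,-120],0]]'; python3 - <<'E'
from h import *
t=optics.grab_frame("top");s=optics.grab_frame("scene");st=status.get_state();print(st["force"],st["eef_pos"])
cv2.imwrite("pics/l2.png",np.hstack([crop(s,240,130,66,75,6),crop(t,350,155,66,75,6)]))
E
```

```text
t: 20.18
eef_pos: [0.3903, -0.2007, 0.2839]
ee_rot: [-3.142, 0.001, 3.129]
force: [0.9, 0.7, -0.3]
width: 0.0875
gripper_force: 0.0
[-0.41099377 -0.65166238  0.11658856] [ 0.39165929 -0.20067414  0.28357847]
```

View pics/l2.png

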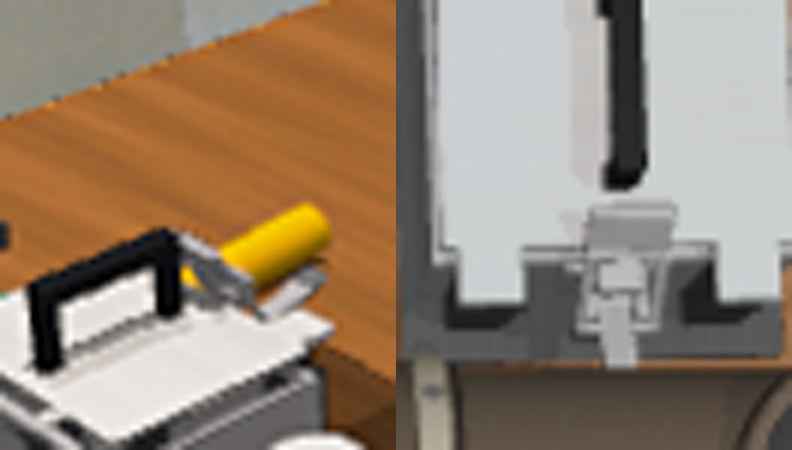

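The left half shows the loop's tab beside the handle's front end, at about (210,265). In the top half the tab lies at (632,230) behind the keeper, and the lever still points to the front. I'll press the lever with closed fingertips to about 2.2, before tension builds.

```bash
python3 -m jog '[[-1,[-50,0,40],0],[-1,[-95,0,80],0],[-1,[-98,0,100],0],[-1,[-98,0,118],0],[-1,[-98,0,118],0],[-1,[-98,0,118],0],[-1,[-98,0,118],0],[-1,[-98,0,118],0],[-1,[-99,0,132],0],[-1,[-99,0,145],0],[-1,[-97,0,155],0],[-1,[-94,0,167],0],[-1,[-90,0,173],0],[-1,[-87,0,179],0],[-1,[-87,0,179],0]]'; python3 -m jog '[[-1,[-1,0,5],0],[-1,[-3,0,10],0],[-1,[-4,0,15],0],[-1,[-6,0,20],0],[-1,[-6,0,20],0]]'
```

```text
t: 22.15
eef_pos: [0.4773, -0.2016, 0.104]
ee_rot: [3.141, -0.001, 3.129]
force: [0.0, -1.0, -0.4]
width: 0.0003
gripper_force: 0.0
t: 22.78
eef_pos: [0.4842, -0.2017, 0.0839]
ee_rot: [3.142, -0.0, 3.129]
force: [-0.5, 1.1, 0.2]
width: 0.0008
gripper_force: 0.0
```

```bash
python3 -m jog '[[-1,[-2,0,5],0],[-1,[-5,0,9.5],0],[-1,[-5,0,9.5],0]]'; python3 -m jog '[[-1,[-1,0,3],0],[-1,[-2,0,6],0],[-1,[-2,0,6],0]]'
```

```text
t: 23.15
eef_pos: [0.4888, -0.2018, 0.0743]
ee_rot: [3.141, -0.001, 3.129]
force: [0.0, 0.1, -0.5]
width: 0.0007
gripper_force: 0.1
t: 23.52
eef_pos: [0.4908, -0.2018, 0.0685]
ee_rot: [3.141, -0.001, 3.129]
force: [-0.1, 0.3, 1.3]
width: 0.0006
gripper_force: 0.5
```

```bash
python3 -m jog '[[-1,[-2,0,3],0],[-1,[-4,0,5],0],[-1,[-4,0,5],0]]'; python3 -m jog '[[-1,[-2,0,0],0],[-1,[-4,0,0],0],[-1,[-4,0,0],0]]'; python3 - <<'E'
from h import *
st=status.get_state();print(st["force"],st["moment"])
for n in("top","scene"):
    f=optics.grab_frame(n);cv2.imwrite(f"pics/n_{n}.png",f["color"][:,:,::-1])
E
```

```text
t: 23.9
eef_pos: [0.4951, -0.2018, 0.0636]
ee_rot: [3.142, -0.0, 3.129]
force: [0.7, -0.5, 0.5]
width: 0.0005
gripper_force: 0.4
t: 24.28
eef_pos: [0.4985, -0.2019, 0.0635]
ee_rot: [3.141, -0.001, 3.129]
force: [-3.3, -0.7, -1.0]
width: 0.0009
gripper_force: 1.2
[-3.33978136 -0.65085248 -1.00154571] [-0.00472023  1.17682833 -0.00462543]
```

```bash
python3 - <<'E'
from h import *
t=optics.grab_frame("top")
for u in(430,745): print(onz(t,((u-400+.5)/5-.5+345,(451+.5)/5-.5+125),.008)-[.6355,-.2027,0])
E
python3 -m jog '[[-1,[20,0,0],0],[-1,[50,0,0],0],[-1,[52,0,20],0],[-1,[52,0,40],0],[-1,[52,0,44],0],[-1,[52,0,44],0],[-1,[52,0,44],0]]'
```

```text
[-0.10874586  0.09925491  0.008     ]
[-0.11397504 -0.09775473  0.008     ]
t: 25.3
eef_pos: [0.4479, -0.2014, 0.0206]
ee_rot: [-3.141, 0.002, 3.13]
force: [-0.6, 0.3, -0.6]
width: 0.0005
gripper_force: 0.0
```

```bash
python3 -m jog '[[-1,[-8,0,2],0],[-1,[-16,0,2],0],[-1,[-22,0,2],0],[-1,[-22,0,2],0]]'; python3 -m jog '[[-1,[-3,0,0],0],[-1,[-6,0,0],0],[-1,[-6,0,0],0]]'; python3 -m jog '[[-1,[-2,0,0],0],[-1,[-4,0,0],0],[-1,[-4,0,0],0]]'
```

```text
t: 25.8
eef_pos: [0.4697, -0.2016, 0.0178]
ee_rot: [-3.142, 0.0, 3.13]
force: [-0.2, 0.1, -0.2]
width: 0.0005
gripper_force: 0.0
t: 26.18
eef_pos: [0.4753, -0.2017, 0.0179]
ee_rot: [-3.142, 0.0, 3.129]
force: [-0.1, 0.7, 0.3]
width: 0.0002
gripper_force: 0.0
t: 26.55
eef_pos: [0.4792, -0.2017, 0.0179]
ee_rot: [-3.142, 0.0, 3.129]
force: [1.2, 0.3, 0.1]
width: 0.0004
gripper_force: 0.0
```

```bash
python3 -m jog '[[-1,[-2,0,0],0],[-1,[-3,0,0],0],[-1,[-3,0,0],0]]'; python3 -m jog '[[-1,[-2,0,0],0],[-1,[-3,0,0],0],[-1,[-3,0,0],0]]'
```

```text
t: 26.92
eef_pos: [0.4821, -0.2017, 0.0179]
ee_rot: [-3.142, 0.0, 3.129]
force: [0.4, 1.0, 0.1]
width: 0.0004
gripper_force: 0.0
t: 27.3
eef_pos: [0.4841, -0.2018, 0.0177]
ee_rot: [3.141, -0.002, 3.129]
force: [-3.7, 1.2, 1.4]
width: 0.0005
gripper_force: 2.1
```

```bash
python3 -m jog '[[-1,[-1,0,0],0],[-1,[-1,0,0],0]]'; python3 -c "
from station import status
for i in range(1):
  s=status.get_state();print(s['force'],s['moment'],s['moment'][1]/s['force'][0])"; python3 -m jog '[[-1,[-1.5,0,0],0],[-1,[-1.5,0,0],0]]';python3 -c "
from station import status
s=status.get_state();print(s['force'],s['moment'],s['moment'][1]/s['force'][0])"
```

```text
t: 27.55
eef_pos: [0.4847, -0.2017, 0.0174]
ee_rot: [3.141, -0.002, 3.129]
force: [-4.8, 0.0, 0.7]
width: 0.0003
gripper_force: 2.4
[-4.81739884  0.04650352  0.71248665] [0.07729629 1.50653871 0.01193909] -0.3127286645398351
t: 27.8
eef_pos: [0.4857, -0.2017, 0.0171]
ee_rot: [3.141, -0.003, 3.129]
force: [-5.7, -0.4, -1.0]
width: 0.0001
gripper_force: 2.2
[-5.71794902 -0.43864017 -1.0054135 ] [0.01321032 1.66891445 0.01361381] -0.29187291488207273
```

```bash
python3 -m jog '[[-1,[-1.5,0,0],0],[-1,[-3,0,0],0],[-1,[-3,0,0],0]]';python3 -c "
from station import status
s=status.get_state();print(s['force'],s['moment'],s['moment'][1]/s['force'][0])"; python3 -m jog '[[-1,[-1.5,0,0],0],[-1,[-3,0,0],0],[-1,[-3,0,0],0]]';python3 -c "
from station import status
s=status.get_state();print(s['force'],s['moment'],s['moment'][1]/s['force'][0])"
```

```text
t: 28.18
eef_pos: [0.4892, -0.2018, 0.0172]
ee_rot: [3.141, -0.002, 3.129]
force: [-6.0, 0.5, -1.3]
width: 0.0008
gripper_force: 2.1
[-5.97025156  0.45957301 -1.25455197] [-0.00315404  1.52055878 -0.00728899] -0.2546892322040261
t: 28.55
eef_pos: [0.4913, -0.2018, 0.0174]
ee_rot: [3.141, -0.004, 3.129]
force: [-10.1, 0.5, 3.2]
width: 0.0004
gripper_force: 4.7
[-10.13530719   0.50215051   3.1778701 ] [0.25112834 2.76797832 0.12329657] -0.27310255781779647
```

```bash
python3 -m jog '[[-1,[-1,0,0],0],[-1,[-2,0,0],0],[-1,[-2,0,0],0],[-1,[-2,0,0],0]]';python3 -c "
from station import status
s=status.get_state();print(s['force'],s['moment'],s['moment'][1]/s['force'][0],s['eef_pos'])"
```

```text
t: 29.05
eef_pos: [0.4912, -0.2018, 0.0174]
ee_rot: [3.141, -0.007, 3.128]
force: [-16.7, 3.2, 9.0]
width: 0.0005
gripper_force: 8.4
[-16.68530162   3.17244398   8.95413184] [0.73115295 4.55017723 0.20759835] -0.27270572235673873 [ 0.49121631 -0.20175843  0.0173603 ]
```

```bash
python3 -m jog '[[-1,[-1,0,0],0],[-1,[-2,0,0],0],[-1,[-2,0,0],0],[-1,[-2,0,0],0]]';python3 -c "
from station import status
s=status.get_state();print(s['force'],s['moment'],s['moment'][1]/s['force'][0],s['eef_pos'],s['ee_rot'])"
```

```text
t: 29.55
eef_pos: [0.4911, -0.2017, 0.0173]
ee_rot: [3.141, -0.01, 3.128]
force: [-23.6, 3.8, 15.9]
width: 0.0007
gripper_force: 12.2
[-23.60387066   3.77111181  15.89171951] [1.15431632 6.41886208 0.2250779 ] -0.27194108011623963 [ 0.49110231 -0.20172446  0.01734694] [ 3.14050174 -0.01005396  3.12774984]
```

```bash
python3 -m jog '[[-1,[20,0,0],0],[-1,[50,0,0],0],[-1,[60,0,-50],0],[-1,[60,0,-100],0],[-1,[60,0,-150],0],[-1,[60,0,-200],0],[-1,[90,-40,-230],0],[-1,[120,-80,-230],0],[-1,[150,-125,-230],0],[-1,[180,-170,-230],0],[-1,[200,-220,-230],0],[-1,[220,-270,-230],0],[-1,[240,-320,-230],0],[-1,[240,-360,-230],0],[-1,[240,-380,-230],0],[-1,[240,-380,-230],0]]'; python3 - <<'E'
from h import *
st=status.get_state();print(st["force"])
t=optics.grab_frame("top");s=optics.grab_frame("scene");np.savez("fin.npz",t=t["color"],s=s["color"])
b=[.6355,-.2027,-.009];c,n=np.cos(b[2]),np.sin(b[2])
W=lambda x,y,z:[b[0]+c*x-n*y,b[1]+n*x+c*y,z]
g=cv2.cvtColor(t["color"],cv2.COLOR_RGB2GRAY)
for nm,p in dict(lev27=W(-.127,0,.037),leverclosed=W(-.09,0,.031),barSeat=W(-.0865,0,.144),tabSeat=W(-.083,0,.162),lip=W(-.096,0,.148),end12=W(-.161,0,.124)).items(): print(nm,proj(t,p).round(1))
print(g[182:222,377:400])
E
```

```text
t: 31.55
eef_pos: [0.2533, -0.5809, 0.2477]
ee_rot: [-3.14, 0.001, 3.128]
force: [0.1, 0.7, 0.0]
width: 0.0003
gripper_force: 0.0
[0.08140361 0.67814795 0.02412031]
lev27 [383.4 218.6]
leverclosed [382.7 207. ]
barSeat [387.5 200. ]
tabSeat [388.3 197.7]
lip [387.8 203. ]
end12 [387.6 226.5]
[[210 210 199 196 196 196 196 158  72  27  50  49  46  46  83 201 210 210
  210 210 210 209 210]
 [210 210 200 197 197 197 197 112  27  26  47  46  44  44  83 202 210 210
  210 210 210 210 210]
 [210 210 200 197 197 197 196 103  13  18  27  27  25  25 154 205 210 210
  210 210 210 210 210]
 [210 210 200 197 197 197 197 114  27  11  12  15  12  76 195 209 210 210
  210 210 210 210 210]
 [210 210 208 208 199 197 206 124  32  14  13  14 109 190 208 210 210 210
  210 210 210 210 210]
 [210 210 210 210 208 207 210 199 196 196 196 196 199 208 210 210 210 210
  210 210 210 210 210]
 [210 210 210 209 209 209 210 210 209 209 210 210 209 209 209 210 210 210
  209 209 209 210 210]
 [210 209 209 209 209 210 210 209 210 210 210 210 209 210 210 209 209 209
  209 210 209 209 209]
 [210 210 210 210 210 210 210 1
[... 2373 characters left out ...]
 68  66  64  64  62]
 [101  99  99  97  78  80  89 120 125 122 119 118 109 107 106 105 106 106
  106 105 105 105 106]
 [118 117 117 117 114 114 114 120 122 122 122 115 111 111 111 111 111 112
  112 112 111 111 111]
 [117 117 117 117 117 117 117 117 117 117 117 111 110 109 109 109 109 109
  108 109 108 110 111]
 [118 118 118 118 118 118 118 119 118 118 109 107 106 107 106 106 106 106
  106 106 106 107 108]
 [121 121 120 120 121 120 120 120 120 120 110 107 107 106 106 106 106 105
  105 106 106 105 106]
 [122 121 121 121 121 121 121 120 121 120 110 108 108 108 107 107 107 107
  107 107 107 107 107]
 [123 122 122 121 121 121 121 121 120 113 108 107 107 108 108 106 107 106
  106 106 106 106 106]]
```

The numbers show the tab at seated height over the keeper and the lever at about 2.9, almost closed. The wide body had met the bumper brackets. I'll turn the tool 90° so the narrow end of the gripper gives the last push between them.

```bash
python3 -m jog '[[-1,[-15,40,0],-0.17],[-1,[-30,85,0],-0.34],[-1,[-45,130,0],-0.51],[-1,[-60,175,0],-0.68],[-1,[-75,220,0],-0.85],[-1,[-90,265,0],-1.02],[-1,[-105,310,0],-1.19],[-1,[-120,350,0],-1.36],[-1,[-132,381,0],-1.53],[-1,[-132,381,20],-1.566],[-1,[-132,381,65],-1.566],[-1,[-132,381,115],-1.566],[-1,[-132,381,160],-1.566],[-1,[-132,381,200],-1.566],[-1,[-132,381,222],-1.566],[-1,[-132,381,230],-1.566],[-1,[-132,381,230],-1.566],[-1,[-132,381,230],-1.566]]'
```

```text
t: 33.9
eef_pos: [0.3904, -0.1995, 0.019]
ee_rot: [-3.139, -0.0, -1.587]
force: [0.6, 0.3, 0.6]
width: 0.0004
gripper_force: 0.0
```

```bash
python3 -m jog '[[-1,[2,-15,1],0],[-1,[2,-28,1],0],[-1,[2,-36,1],0],[-1,[2,-38,1],0],[-1,[2,-38,1],0]]'; python3 -m jog '[[-1,[0,-2,0],0],[-1,[0,-3,0],0],[-1,[0,-3,0],0]]';python3 -m jog '[[-1,[0,-2,0],0],[-1,[0,-3,0],0],[-1,[0,-3,0],0]]';python3 -c "
from station import status
s=status.get_state();print(s['force'],s['moment'])"
```

```text
t: 34.52
eef_pos: [0.4273, -0.2022, 0.0166]
ee_rot: [3.141, 0.0, -1.588]
force: [-0.6, 0.3, -0.1]
width: 0.0005
gripper_force: 0.0
t: 34.9
eef_pos: [0.4305, -0.2023, 0.0169]
ee_rot: [-3.142, 0.0, -1.588]
force: [-0.5, 0.6, 0.3]
width: 0.0005
gripper_force: 0.0
t: 35.28
eef_pos: [0.4335, -0.2023, 0.0168]
ee_rot: [3.141, 0.0, -1.588]
force: [-0.6, 0.7, 0.2]
width: 0.0003
gripper_force: 0.0
[-0.57668625  0.73363356  0.16499075] [0.00997578 0.17073676 0.02220803]
```

Body face is now near −105. Step on.

```bash
for i in 1 2; do :; done; python3 -m jog '[[-1,[0,-1,0],0],[-1,[0,-2,0],0],[-1,[0,-2,0],0]]';python3 -m jog '[[-1,[0,-1,0],0],[-1,[0,-2,0],0],[-1,[0,-2,0],0]]';python3 -m jog '[[-1,[0,-1,0],0],[-1,[0,-2,0],0],[-1,[0,-2,0],0]]';python3 -c "
from station import status
s=status.get_state();print(s['force'],s['moment'])"
```

```text
t: 35.65
eef_pos: [0.4333, -0.2023, 0.0164]
ee_rot: [3.138, 0.0, -1.589]
force: [-7.1, -0.2, 1.9]
width: 0.0003
gripper_force: 0.0
t: 36.02
eef_pos: [0.4332, -0.2023, 0.0158]
ee_rot: [3.135, 0.001, -1.589]
force: [-12.8, 0.1, 2.1]
width: 0.0001
gripper_force: 0.0
t: 36.4
eef_pos: [0.4329, -0.2023, 0.0153]
ee_rot: [3.131, 0.001, -1.59]
force: [-15.8, 0.8, 3.8]
width: 0.0003
gripper_force: 0.0
[-15.81103338   0.77211727   3.77134589] [0.22979048 4.16021363 0.20592204]
```

```bash
python3 -m jog '[[-1,[0,10,0],0],[-1,[0,30,-10],0],[-1,[0,30,-60],0],[-1,[0,30,-110],0],[-1,[0,30,-160],0.17],[-1,[0,30,-200],0.34],[-1,[0,20,-200],0.51],[-1,[0,0,-200],0.68],[-0.41,[0,-20,-200],0.85],[-0.41,[-1,-40,-200],1.02],[-0.41,[-1,-60,-200],1.19],[-0.41,[-1,-67,-200],1.36],[-0.41,[-1,-67,-200],1.53],[-0.41,[-1,-67,-190],1.564],[-0.41,[-1,-67,-150],1.564],[-0.41,[-1,-67,-120],1.564],[-0.41,[-1,-67,-109],1.564],[-0.41,[-1,-67,-109],1.564],[-0.41,[-1,-67,-109],1.564]]'
```

```text
t: 38.78
eef_pos: [0.5074, -0.2027, 0.127]
ee_rot: [-3.141, 0.002, 3.132]
force: [-0.2, 0.1, -0.4]
width: 0.0256
gripper_force: 0.0
```

```bash
python3 -m jog '[[-0.41,[-6,1,3],0],[-0.41,[-12,1,3],0],[-0.41,[-14,1,3],0],[-0.41,[-14,1,3],0]]'; python3 -m jog '[[-0.41,[-2,0,0],0],[-0.41,[-4,0,0],0],[-0.41,[-4,0,0],0]]';python3 -m jog '[[-0.41,[-2,0,0],0],[-0.41,[-4,0,0],0],[-0.41,[-4,0,0],0]]'
```

```text
t: 39.28
eef_pos: [0.5205, -0.2017, 0.1228]
ee_rot: [3.142, -0.0, 3.131]
force: [-1.4, -0.5, 0.9]
width: 0.0257
gripper_force: 0.4
t: 39.65
eef_pos: [0.5211, -0.2018, 0.1223]
ee_rot: [3.141, -0.006, 3.131]
force: [-10.4, 2.1, 8.2]
width: 0.0258
gripper_force: 5.4
t: 40.02
eef_pos: [0.5217, -0.2019, 0.1219]
ee_rot: [3.141, -0.013, 3.13]
force: [-20.2, 2.7, 14.4]
width: 0.0258
gripper_force: 10.3
```

```bash
python3 -m jog '[[-0.41,[8,0,0],0],[-0.41,[8,0,-8],0],[-0.41,[6,0,-9],0],[-0.41,[3,0,-9],0],[-0.41,[3,0,-9],0]]'; python3 -m jog '[[-0.41,[-2,0,0],0],[-0.41,[-4,0,0],0],[-0.41,[-4,0,0],0]]';python3 -m jog '[[-0.41,[-2,0,0],0],[-0.41,[-4,0,0],0],[-0.41,[-4,0,0],0]]'
```

```text
t: 40.65
eef_pos: [0.526, -0.2017, 0.1317]
ee_rot: [3.142, 0.0, 3.132]
force: [0.0, -0.2, -0.9]
width: 0.0259
gripper_force: 0.0
t: 41.02
eef_pos: [0.5297, -0.2018, 0.1318]
ee_rot: [-3.142, -0.0, 3.131]
force: [0.3, 0.1, -0.7]
width: 0.0257
gripper_force: 0.0
t: 41.4
eef_pos: [0.5336, -0.2019, 0.1318]
ee_rot: [-3.142, -0.0, 3.131]
force: [0.2, -0.0, -0.7]
width: 0.026
gripper_force: 0.0
```

```bash
python3 -m jog '[[-0.41,[-1,0,0],0],[-0.41,[-2,0,0],0],[-0.41,[-2,0,0],0]]';python3 -m jog '[[-0.41,[-1,0,0],0],[-0.41,[-2,0,0],0],[-0.41,[-2,0,0],0]]';python3 -m jog '[[-0.41,[-1,0,0],0],[-0.41,[-2,0,0],0],[-0.41,[-2,0,0],0]]'
```

```text
t: 41.78
eef_pos: [0.5342, -0.2019, 0.1316]
ee_rot: [3.141, -0.003, 3.131]
force: [-5.6, 1.1, 3.1]
width: 0.026
gripper_force: 2.9
t: 42.15
eef_pos: [0.5345, -0.2019, 0.1315]
ee_rot: [3.141, -0.006, 3.131]
force: [-9.6, 1.7, 8.0]
width: 0.0256
gripper_force: 6.0
t: 42.52
eef_pos: [0.5348, -0.2019, 0.1314]
ee_rot: [3.141, -0.009, 3.131]
force: [-15.3, 2.6, 12.1]
width: 0.026
gripper_force: 9.2
```

```bash
python3 -m jog '[[-0.41,[-2,0,0],0],[-0.41,[-3,0,0],0],[-0.41,[-3,0,0],0]]';python3 -m jog '[[-0.41,[-2,0,0],0],[-0.41,[-3,0,0],0],[-0.41,[-3,0,0],0]]'
```

```text
t: 42.9
eef_pos: [0.5367, -0.202, 0.1314]
ee_rot: [3.141, -0.011, 3.131]
force: [-18.4, 3.6, 15.3]
width: 0.0262
gripper_force: 11.0
t: 43.28
eef_pos: [0.538, -0.2021, 0.1312]
ee_rot: [3.141, -0.014, 3.13]
force: [-23.4, 3.1, 19.3]
width: 0.0261
gripper_force: 13.9
```

```bash
python3 -m jog '[[-0.41,[15,0,0],0],[-0.41,[40,0,0],0],[-0.41,[60,0,-40],0],[-0.41,[80,0,-90],0],[-0.41,[110,-30,-120],0],[-0.41,[140,-75,-120],0],[-0.41,[170,-120,-120],0],[-0.41,[200,-165,-120],0],[-0.41,[230,-210,-120],0],[-0.41,[260,-255,-120],0],[-0.41,[280,-300,-120],0],[-0.41,[285,-345,-120],0],[-0.41,[285,-380,-120],0],[-0.41,[285,-380,-120],0]]'; python3 - <<'E'
from h import *
st=status.get_state();print(st["force"])
t=optics.grab_frame("top");s=optics.grab_frame("scene");old=np.load("fin.npz");np.savez("fin2.npz",t=t["color"],s=s["color"])
g=cv2.cvtColor(t["color"],cv2.COLOR_RGB2GRAY);go=cv2.cvtColor(old["t"],cv2.COLOR_RGB2GRAY)
print(g[192:218,377:400])
for n,a,b in(("top",g,go),("scene",cv2.cvtColor(s["color"],cv2.COLOR_RGB2GRAY),cv2.cvtColor(old["s"],cv2.COLOR_RGB2GRAY))):
    d=cv2.absdiff(a,b)>25; k,l,stt,c=cv2.connectedComponentsWithStats(d.astype(np.uint8)); print(n,[(x[:5].tolist()) for x in stt[1:] if x[4]>4])
E
```

```text
t: 45.02
eef_pos: [0.2563, -0.5812, 0.2507]
ee_rot: [-3.141, -0.0, 3.129]
force: [-0.1, 0.3, -0.7]
width: 0.026
gripper_force: 0.0
[-0.12318273  0.25038829 -0.67494604]
[[210 210 210 209 196 193 193 142 137 138 136 137 136 137 185 207 193 190
  191 207 210 209 210]
 [210 210 210 210 207 191 180 169 169 170 171 169 169 169 179 185 179 179
  179 206 210 210 210]
 [210 199 197 196 183 175 176 177 176 177 177 177 177 179 179 178 178 179
  181 183 207 210 210]
 [210 202 200 200 164 141 148 150 148 144 144 143 142 142 142 134 132 131
  131 182 194 195 194]
 [137 133 132 144 107 110 117 117 118 116 116 116 116 114 114 112 111 111
  110 146 185 189 190]
 [163 159 160 148  97 106 110 110 110 110 110 111 111 109 110 110 109 111
  135 158 171 173 172]
 [132 132 137 114 130 114 109 109 120 122 121 122 122 122 121 120 120 139
  142 116 111 111 110]
 [ 87 138 161 111 111 107 110 133 133 160 163 164 161 155 129  97  98 101
  119  87  79  80  80]
 [ 76  98 111  91 106 143 144 182 186 191 188 190 189 187 154  98 103  88
   87  80  79  79  79]
 [ 77  79  78  96 103 162 153 190 195 196 192 194 194 177 
[... 2140 characters left out ...]
 5, 2, 9], [455, 293, 7, 8, 9], [553, 294, 5, 2, 10], [535, 299, 105, 36, 556], [540, 304, 3, 4, 8], [623, 306, 4, 4, 8], [537, 308, 3, 3, 8], [541, 309, 3, 2, 6], [446, 310, 5, 5, 6], [437, 317, 7, 8, 9], [529, 318, 4, 2, 6], [504, 347, 6, 5, 8], [408, 348, 11, 5, 12], [399, 352, 6, 5, 6], [376, 381, 7, 7, 7]]
scene [[240, 0, 24, 25, 75], [270, 0, 5, 1, 5], [350, 1, 7, 4, 7], [266, 3, 5, 4, 8], [341, 5, 6, 4, 6], [263, 14, 61, 74, 277], [247, 39, 17, 33, 67], [249, 74, 11, 11, 25], [261, 74, 4, 8, 15], [250, 84, 23, 25, 121], [283, 85, 4, 2, 5], [278, 88, 14, 5, 20], [272, 90, 4, 6, 13], [275, 104, 2, 5, 7], [267, 151, 5, 3, 7], [267, 157, 7, 2, 8], [257, 166, 8, 4, 9], [272, 170, 6, 5, 8]]
```

The lever's strip at rows 207–215 of the top view has vanished, so it stands against its stop. Lid, rod and hooks are unchanged, and the robot is clear.

```bash
python3 -c "
from station import order
print(order.job_done())"
```

```text
the job is handed in; nothing more can be done
None
```

The job is handed in. The lid hangs in both hooks (checked by pushing it both ways) and the lever looks fully shut in the last top image; loop seating was judged from tab position, bumper compression wasn't measured, and no verdict came back.

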